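# Stand the sauna thermometer in its slot

## Task

Take the wooden sauna thermometer that stands nearest the slotted wooden rack out of its steel holder and stand it tab down in the narrowest rack slot that its tab will enter, pushed fully down so that its wooden body sits flat on the rack, then let go. Feel for that slot from the narrow end and do not let the tab into any wider slot on the way; the rack stands on springy feet and must never be pushed down more than 8 mm, about 20 N. Leave the other two thermometers, the bath stopper and the balm jar where they are.

Things in the scene. Friction and masses are not known exactly. Their poses are not given: they have to be found in the camera images.
- rack_base (a point): Wooden rack on rubber feet, 170 (x) by 82 (y) by 35 mm high; point: centre of its underside. Five slots, open at the flat top, run along y (58 mm long, 25 deep, square edges), centred at x = -60, -30, 0, 30, 60 mm, 5, 8, 11, 14, 17 mm wide: narrowest at the -x end. Fixed, but its feet spring: a push of 20 N sinks it 8 mm, the most allowed; it comes back up.
- thermoA_mid (a point): Upright wooden thermometer, 0.16 kg; point: its centre, 59 mm from top and foot. Body 26 mm thick (x), 60 wide (y), 100 high; top 42 mm a plain block to grip. Below the body a centred steel tab, 18 mm long, 50 wide (y), 6 to 13 thick (x, unknown, differs among the three). The tab has 1.5 mm play in its slot; the next narrower is 1.5 mm too tight.
- thermoB_mid (a point): A like-looking thermometer of the same sizes and point as thermoA, with a tab of another unknown thickness from 6 to 13 mm; any of the three may be the one nearest the rack. Front and back are alike. When fully down in the rack the body's underside rests on the rack's top.
- thermoC_mid (a point): A like-looking thermometer of the same sizes and point as thermoA, with a tab of another unknown thickness from 6 to 13 mm; any of the three may be the one nearest the rack. Front and back are alike. When fully down in the rack the body's underside rests on the rack's top.
- holderA: Fixed square steel soap holder, 84 x 84 mm, 30 mm high, origin at the centre of its underside, with a pocket (17 mm along its x, 58 along its y, 22 deep) in which one thermometer stands by its tab, the body resting on the holder's top.
- holderB: Fixed square steel soap holder, 84 x 84 mm, 30 mm high, origin at the centre of its underside, with a pocket (17 mm along its x, 58 along its y, 22 deep) in which one thermometer stands by its tab, the body resting on the holder's top.
- holderC: Fixed square steel soap holder, 84 x 84 mm, 30 mm high, origin at the centre of its underside, with a pocket (17 mm along its x, 58 along its y, 22 deep) in which one thermometer stands by its tab, the body resting on the holder's top.
- stopper_mid (a point): Orange bath stopper, 48 mm across, 34 mm high with a small knob; the point is its centre. Bystander.
- balm_mid (a point): Closed amber glass jar of lip balm, 48 mm across, 42 mm high; the point is its centre. Bystander.
There are look-alikes about, which are no part of the job. Leave any red or yellow look-alike of the part that bears thermoC_mid alone.

How it is judged (in metres and radians):
On the way:
1. the thermometer nearest the rack has been lifted clear of its holder (((world y of holderA above -0.3 m and z of thermoA_mid in the frame of holderA above 0.095 m) or (world y of holderB above -0.3 m and z of thermoB_mid in the frame of holderB above 0.095 m) or (world y of holderC above -0.3 m and z of thermoC_mid in the frame of holderC above 0.095 m))), for 0.1 s.
At the end, for the whole second after the job is handed in: The thermometer that started nearest the rack stands in the narrowest slot that accepts its tab: within 4 mm of the slot's centre across it and 8 mm along it, body within 3 mm of the rack's top, upright within 0.06 rad (((world y of holderA above -0.3 m and x of thermoA_mid in the frame of rack_base between -0.034 and -0.026 m and y of thermoA_mid in the frame of rack_base between -0.008 and 0.008 m and z of thermoA_mid in the frame of rack_base below 0.079 m and angle between thermoA_mid's own z axis and vertical below 0.06 rad) or (world y of holderB above -0.3 m and x of thermoB_mid in the frame of rack_base between -0.004 and 0.004 m and y of thermoB_mid in the frame of rack_base between -0.008 and 0.008 m and z of thermoB_mid in the frame of rack_base below 0.079 m and angle between thermoB_mid's own z axis and vertical below 0.06 rad) or (world y of holderC above -0.3 m and x of thermoC_mid in the frame of rack_base between 0.026 and 0.034 m and y of thermoC_mid in the frame of rack_base between -0.008 and 0.008 m and z of thermoC_mid in the frame of rack_base below 0.079 m and angle between thermoC_mid's own z axis and vertical below 0.06 rad))); the robot touches nothing.
It fails at once if the rack is pushed down more than 8 mm on its springy feet (about 20 N) (distance of rack_base from where it was at the start of the episode above 0.008 m).
It fails at once if one of the two thermometers that started away from the rack is moved more than 20 mm ((world y of holderA below -0.3 m and distance of thermoA_mid from where it was at the start of the episode above 0.02 m) or (world y of holderB below -0.3 m and distance of thermoB_mid from where it was at the start of the episode above 0.02 m) or (world y of holderC below -0.3 m and distance of thermoC_mid from where it was at the start of the episode above 0.02 m)).
It fails at once if the tab goes more than 8 mm into a slot wider than the narrowest that accepts it ((x of thermoA_mid in the frame of rack_base between -0.015 and 0.085 m and y of thermoA_mid in the frame of rack_base between -0.035 and 0.035 m and z of thermoA_mid in the frame of rack_base below 0.086 m) or (x of thermoB_mid in the frame of rack_base between 0.015 and 0.085 m and y of thermoB_mid in the frame of rack_base between -0.035 and 0.035 m and z of thermoB_mid in the frame of rack_base below 0.086 m) or (x of thermoC_mid in the frame of rack_base between 0.045 and 0.085 m and y of thermoC_mid in the frame of rack_base between -0.035 and 0.035 m and z of thermoC_mid in the frame of rack_base below 0.086 m)).
It fails at once if the stopper or the balm jar is moved more than 20 mm (distance of any of stopper_mid, balm_mid from where it was at the start of the episode above 0.02 m).
It also fails if it takes over 64 s, if anything falls off the work surface, if the arm or the gripper's body presses on something with over 40 N, if the wrist force passes 120 N, or if a joint passes its speed limit or range.

## Robot

A 6-joint arm with a two-finger parallel gripper is mounted at the origin on the work surface. World frame = base frame: x ahead of the robot, y to its left, z up, the work surface at z = 0. Lengths are in m, angles in degrees, forces in N, time in s.
With the tool pointing down it reaches from about 0.325 to 0.85 m from the base axis. Payload 15.5 kg.
Tool frame: the origin (TCP) lies at the very end of the fingers, on their centre line; the grasp point (between the pads) lies arm.grip_depth behind it (arm.grip_depth is the distance from the TCP to the grasp point, in m); z points along the fingers, y is the direction in which the jaws open and shut (so a half turn about z gives the same grasp; the last joint's range is limited). The gripper opens to 91 mm and grips with 3 to 60 N. Pads are 32 mm wide; open, the fingers measure 118 mm over their backs; the gripper's body (76 mm by 178 mm) begins 60 mm behind the grasp point.
Start: joints at [-74.972, 28.281, 77.091, -0, 74.628, -5.472], TCP at [0.219, -0.585, 0.214] pointing down, gripper open.
Joint ranges: [-166.48, 166.48], [-47.26, 123.95], [12.59, 153.08], [-70.14, 250.14], [6.76, 159.57], [-176.63, 176.63]. Speed limits (degrees/s): [108.29, 108.29, 147.25, 172.46, 172.46, 172.46].

## Interface

Orientations are given as a 3x3 rotation matrix whose columns are the frame's x, y, z axes.
In Python, from rig import arm gives the robot as it stands. Calls block until the motion is done:
- arm.move_to(position, orientation): joint-space move of the TCP to a pose.
- arm.move_l(position, orientation=None, feed=0.15): straight line of the TCP; orientation=None keeps the orientation; feed is the mean speed in m/s.
- arm.move_joints(angles): joint-space move.
- arm.grip(opening): finger opening in m; the grip force is fixed at half the most; returns when the fingers have stopped.
- arm.sleep(seconds).
- arm.solve_ik(position, orientation): joint angles nearest the present ones, or None.
- arm.snapshot(name): name is "scene" or "top" or "wrist"; returns the picture (384x512x3 uint8, red, green, blue); there is no depth.
- arm.get_calibration(name): a dict with "intrinsics" (3x3 intrinsics, pixels), "k1" (the pictures are not rectified: a ray, as slopes to the right and down, at radius r is drawn at 1 + k1 r^2 times it, then the intrinsics apply), "cam_to_world" (4x4, takes a point from camera to world coordinates). Camera axes: x right, y down, z forward; pixel columns grow to the right and rows downward; lengths in m; the calibration is good to about 2 mm. A picture is of the moment at which its call begins: read the wrist's pose just before it. get_calibration takes no time and is no camera call; for the wrist camera it gives the pose at the moment of the call.
A pose or a line that the arm cannot do raises arm.Unreachable and nothing moves.
- arm.sign_off(): hands the job in, once; it reports no verdict.
Readings, each from a call of its own:
- arm.current_t(): time.
- arm.current_joint_positions(): joint angles.
- arm.current_dq(): joint speeds.
- arm.current_tau(): joint torques, N m.
- arm.current_ee_pos(): TCP position.
- arm.current_tool_rot(): TCP orientation.
- arm.current_force(): force on the tool from outside, world axes, zero at the start.
- arm.current_torque(): the same for the moment, N m.
- arm.current_width(): finger opening in m.
Only numpy, scipy, OpenCV 4.12 (cv2) and the standard library are available. Lean on these libraries where they do the work, as an engineer would, in place of code of your own. Each camera call takes 0.05 s, during which the arm holds its last target.

## Working session

There is one attempt and no reset: what is moved stays moved. The work goes in short steps, each a Python script; the robot and the scene stay as the last script left them, time stands still between calls to the robot, and variables do not carry over. Pictures are saved under pics/ and viewed, and the job is handed in when it is done.

```bash
ls; mkdir -p pics
python3 - <<'E'
from rig import arm
import cv2
print(arm.current_t(),arm.grip_depth)
for n in ["scene","top","wrist"]:
    im=arm.snapshot(n); cv2.imwrite(f"pics/{n}0.png",im[:,:,::-1])
    c=arm.get_calibration(n); print(n,c)
E
```

```text
pics
0.0 0.0188
scene {'intrinsics': array([[436.10715699,   0.        , 252.78928322],
       [  0.        , 436.10715699, 197.57017262],
       [  0.        ,   0.        ,   1.        ]]), 'k1': -0.16492373840630353, 'cam_to_world': array([[ 0.50458271,  0.51255692, -0.69475297,  1.35109851],
       [ 0.86332807, -0.29227043,  0.4113911 , -0.68338918],
       [ 0.00780561, -0.80738058, -0.58997938,  0.81844893],
       [ 0.        ,  0.        ,  0.        ,  1.        ]])}
top {'intrinsics': array([[404.0298205 ,   0.        , 257.874396  ],
       [  0.        , 404.0298205 , 190.56252579],
       [  0.        ,   0.        ,   1.        ]]), 'k1': -0.0496474768913243, 'cam_to_world': array([[ 0.01151544, -0.99482652,  0.10093359,  0.40812933],
       [-0.99959061, -0.00880871,  0.02722171, -0.20851905],
       [-0.02619179, -0.10120573, -0.99452068,  1.05738281],
       [ 0.        ,  0.        ,  0.        ,  1.        ]])}
wrist {'intrinsics': array([[293.41660033,   0.        , 250.37489576],
       [  0.        , 293.41660033, 191.57365921],
       [  0.        ,   0.        ,   1.        ]]), 'k1': -0.05585367257872018, 'cam_to_world': array([[ 3.50457093e-01, -9.02478189e-01, -2.50425526e-01,
         2.90452970e-01],
       [-9.36578625e-01, -3.37854529e-01, -9.31385832e-02,
        -5.57572242e-01],
       [-5.51858272e-04,  2.67184272e-01, -9.63645298e-01,
         3.83109474e-01],
       [ 0.00000000e+00,  0.00000000e+00,  0.00000000e+00,
         1.00000000e+00]])}
```

View pics/scene0.png

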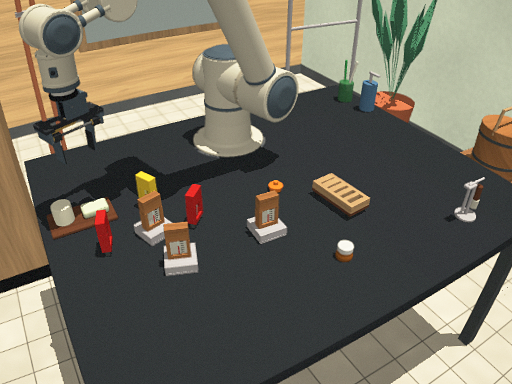

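View pics/top0.png

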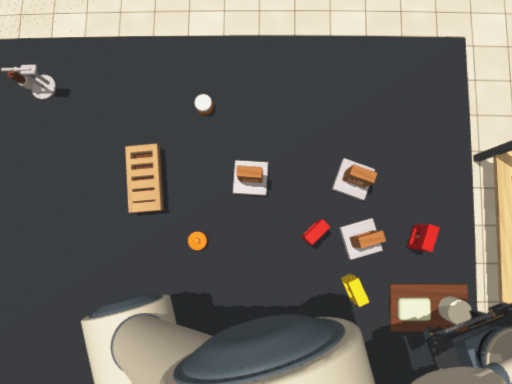

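View pics/wrist0.png

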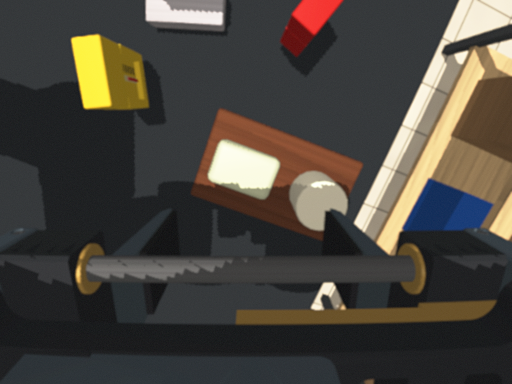

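The top view shows three wooden thermometers at (250,174), (362,176) and (370,240). The red ones at (316,233) and (424,238) and the yellow one at (356,291) are look-alikes. The thermometer nearest the rack, which is at (144,179), is the one at (250,174). I'll enlarge that area to confirm it and measure.

```bash
python3 - <<'E'
import cv2,numpy as np
im=cv2.imread("pics/top0.png")
c=im[130:230,110:290]; cv2.imwrite("pics/crop1.png",cv2.resize(c,None,fx=4.4,fy=4.4,interpolation=cv2.INTER_CUBIC))
im=cv2.imread("pics/scene0.png")
c=im[160:270,235:385]; cv2.imwrite("pics/crop2.png",cv2.resize(c,None,fx=5,fy=5,interpolation=cv2.INTER_CUBIC))
E
cat > h.py <<'E'
import numpy as np,cv2
def ray(cal,uv):
    K=cal["intrinsics"];k=cal["k1"]
    d=(np.array(uv,float)-[K[0,2],K[1,2]])/[K[0,0],K[1,1]]
    s=cv2.undistortPoints(np.array([[uv]],float),K,np.array([k,0,0,0.]))[0,0]
    T=cal["cam_to_world"]; return T[:3,3],T[:3,:3]@np.array([s[0],s[1],1])
def onz(cal,uv,z):
    o,d=ray(cal,uv); return o+d*(z-o[2])/d[2]
def proj(cal,P):
    T=np.linalg.inv(cal["cam_to_world"]); P=np.atleast_2d(P)
    return cv2.projectPoints(P.astype(float),cv2.Rodrigues(T[:3,:3])[0],T[:3,3],cal["intrinsics"],np.array([cal["k1"],0,0,0.]))[0][:,0]
E
```

```text
(no output)
```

View pics/crop1.png

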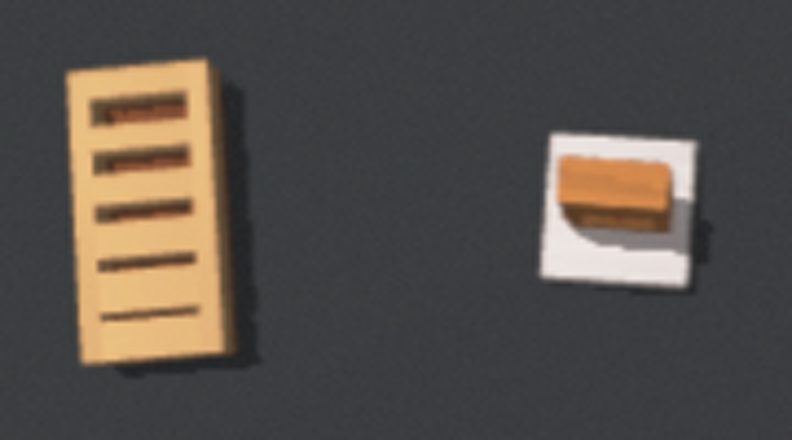

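View pics/crop2.png

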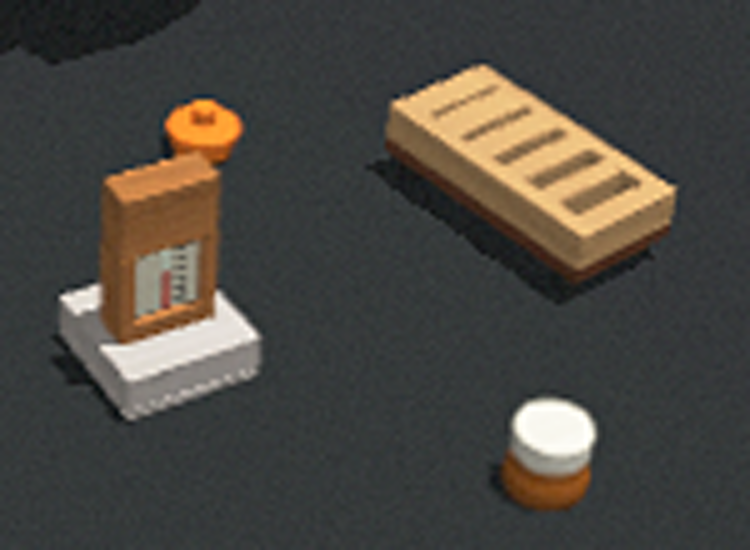

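Confirmed: in the enlarged crops the wooden thermometer stands alone in its holder and is closest to the rack, and the narrow slot is at the bottom of the top view, which is -x. Next I'll fit the rack, holder and thermometer poses from both cameras.

```bash
cat > fit.py <<'E'
from rig import arm
from h import *
from scipy.optimize import least_squares
T=arm.get_calibration("top");S=arm.get_calibration("scene")
def c1(p): return (np.array(p)+.5)/4.4-.5+[110,130]
def c2(p): return (np.array(p)+.5)/5-.5+[235,160]
def fit(hx,hy,tp,sc,z0,name,idt=range(4),ids=range(4),fz=True):
    # corners order: (-x,+y),(+x,+y),(+x,-y),(-x,-y)
    L=np.array([[-hx,hy],[hx,hy],[hx,-hy],[-hx,-hy]])
    tp=c1(np.array(tp));sc=c2(np.array(sc)) if len(sc) else np.zeros((0,2))
    def P(q):
        c,s=np.cos(q[2]),np.sin(q[2]); xy=L@np.array([[c,s],[-s,c]])+q[:2]
        return np.c_[xy,np.full(4,q[3])]
    def r(q):
        p=P(q); e=(proj(T,p)[list(idt)]-tp).ravel()
        if len(sc): e=np.r_[e,(proj(S,p)[list(ids)]-sc).ravel()]
        return np.r_[e,(q[3]-z0)*(1e3 if fz else 1e-3)]
    q0=np.r_[onz(T,tp.mean(0),z0)[:2],0,z0]
    s=least_squares(r,q0); print(name,s.x[:2],np.degrees(s.x[2]),s.x[3]); print(np.round(s.fun,2)); return s.x
# top image: +x up, +y left
tr=[(81,364),(67,72),(208,60),(226,354)]
sr=[(390,103),(583,237),(676,187),(483,65)]
E
cat > f1.py <<'E'
from fit import *
# scene: which corner is which
for z in (.035,.045):
    print(np.round([onz(S,c2(p),z) for p in sr],3)); print(np.round([onz(T,c1(p),z) for p in tr],3))
th=[(560,198),(560,156),(672,164),(668,208)]
print(np.round([onz(T,c1(p),.13) for p in th],3))
ho=[(541,277),(550,132),(697,141),(689,288)]
print(np.round([onz(T,c1(p),.03) for p in ho],3))
for p in [(103,180),(130,205),(217,172),(192,152)]: print(np.round(onz(S,c2(p),.13),3))
E
python3 f1.py
```

```text
[[0.442 0.079 0.035]
 [0.616 0.095 0.035]
 [0.606 0.179 0.035]
 [0.436 0.161 0.035]]
[[0.453 0.152 0.035]
 [0.626 0.168 0.035]
 [0.633 0.084 0.035]
 [0.46  0.067 0.035]]
[[0.454 0.07  0.045]
 [0.625 0.085 0.045]
 [0.615 0.168 0.045]
 [0.448 0.15  0.045]]
[[0.452 0.149 0.045]
 [0.624 0.165 0.045]
 [0.631 0.081 0.045]
 [0.459 0.064 0.045]]
[[ 0.539 -0.134  0.13 ]
 [ 0.561 -0.134  0.13 ]
 [ 0.558 -0.193  0.13 ]
 [ 0.534 -0.191  0.13 ]]
[[ 0.507 -0.116  0.03 ]
 [ 0.592 -0.119  0.03 ]
 [ 0.587 -0.206  0.03 ]
 [ 0.501 -0.202  0.03 ]]
[ 0.536 -0.193  0.13 ]
[ 0.562 -0.192  0.13 ]
[ 0.56  -0.136  0.13 ]
[ 0.537 -0.137  0.13 ]
```

```bash
cat > f2.py <<'E'
from fit import *
sr2=[sr[i] for i in (3,2,1,0)]
fit(.085,.041,tr,sr2,.047,"rack",fz=False)
fit(.013,.030,[(560,198),(560,156),(672,164),(668,208)],[(192,152),(217,172),(130,205),(103,180)],.13,"th",fz=False)
fit(.042,.042,[(541,277),(550,132),(697,141),(689,288)],[],.03,"ho")
E
python3 f2.py
```

```text
rack [0.54088451 0.11275787] 5.378828808222196 0.050470339820784256
[ 0.4  -0.12  0.43  0.35 -0.22  0.21 -0.58 -0.52 -0.1  -0.36  0.09  0.32
  0.02 -0.22 -0.06  0.02  0.  ]
th [ 0.54794746 -0.16317601] -2.0639362653005335 0.12882811404284103
[-0.52  1.34  0.07 -0.16  0.34 -0.88  0.73  0.19  1.14 -0.4   1.01  0.5
 -0.96  0.02 -0.23 -0.07 -0.  ]
ho [ 0.54679301 -0.1606423 ] -2.9928358396839942 0.030054016991023554
[ 0.34 -0.15  0.57  0.48 -0.35  0.33 -0.55 -0.64  0.05]
```

Poses agree with the given sizes: thermometer top at 0.129 m (0.130 expected), holder size matches, and the rack top is at about 0.050 m. Next I'll take a wrist look at the rack for a finer x and yaw, since the slot play is only 1.5 mm.

```bash
cat >> h.py <<'E'
def R(yaw,s=1):
    a=np.radians(yaw); y=s*np.array([np.cos(a),np.sin(a),0]); z=np.array([0,0,-1.]); return np.c_[np.cross(y,z),y,z]
E
python3 - <<'E'
from rig import arm
from h import *
print(np.round(arm.current_tool_rot(),3))
Tt=np.eye(4);Tt[:3,:3]=arm.current_tool_rot();Tt[:3,3]=arm.current_ee_pos()
print(np.round(np.linalg.inv(Tt)@arm.get_calibration("wrist")["cam_to_world"],3))
for s in (1,-1):
  print(arm.solve_ik([.547,-.161,.2],R(-2.9,s)), arm.solve_ik([.48,.113,.12],R(5.4,s)))
  for yaw in (95,): print(arm.solve_ik([.46,.106,.2],R(yaw,s)))
print(arm.current_force(),arm.current_width(),arm.current_t())
E
```

```text
[[ 0.937  0.35  -0.   ]
 [ 0.35  -0.937  0.001]
 [ 0.    -0.001 -1.   ]]
[[ 0.    -0.964 -0.267  0.077]
 [ 1.     0.     0.    -0.001]
 [-0.    -0.267  0.964 -0.17 ]
 [ 0.     0.     0.     1.   ]]
[-2.24006482e+01  2.46815236e+01  8.60277569e+01 -2.54444375e-14
  6.92907195e+01 -1.95006482e+01] [ 6.30528108e+00  2.50206512e+01  1.01794002e+02 -2.54444375e-14
  5.31853472e+01  9.05281076e-01]
[ 5.72310177e+00  1.70116063e+01  9.90171903e+01 -2.54444375e-14
  6.39712034e+01 -8.92768982e+01]
[-2.24006482e+01  2.46815236e+01  8.60277569e+01 -2.54444375e-14
  6.92907195e+01  1.60499352e+02] None
[ 5.72310177e+00  1.70116063e+01  9.90171903e+01 -2.54444375e-14
  6.39712034e+01  9.07231018e+01]
[-0.5426656  -0.13367726  0.00846332] 0.09114626455959621 0.15
```

Run:
```python
from rig import arm
from h import *
arm.move_to([.541,.033,.18],R(5.4)); 
c=arm.get_calibration("wrist"); im=arm.snapshot("wrist"); cv2.imwrite("pics/w1.png",im[:,:,::-1])
np.save("w1cal.npy",c,allow_pickle=True)
print(arm.current_t(),arm.current_force(),arm.current_ee_pos())
```

```text
2.675 [-0.04066412  0.29606133 -0.11230163] [0.54116325 0.03231917 0.18003609]
```

View pics/w1.png

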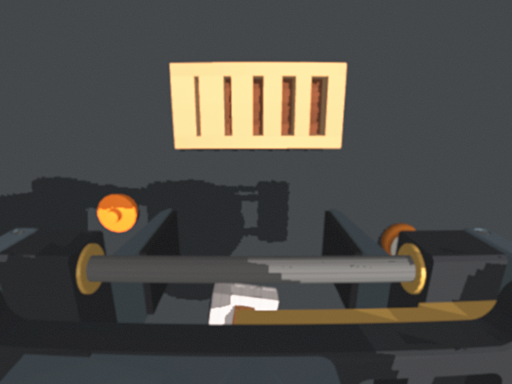

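The rack appears square to the tool at about (170–347, 62–149), with the narrow slot at u≈197. I'll enlarge it to fit the pose.

Run:
```python
import cv2
im=cv2.imread("pics/w1.png")
cv2.imwrite("pics/w1c.png",cv2.resize(im[50:160,160:360],None,fx=4,fy=4,interpolation=cv2.INTER_CUBIC))
```

```text
(no output)
```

View pics/w1c.png

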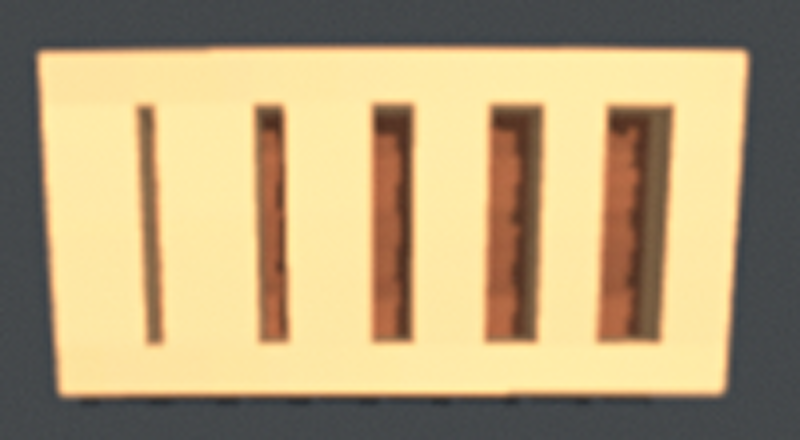

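```bash
cat > f3.py <<'E'
from h import *
from scipy.optimize import least_squares
c=np.load("w1cal.npy",allow_pickle=True).item()
pts=[];L=[]
def add(q,xc,hw,hy):
    for p,l in zip(q,[(-hw,hy),(hw,hy),(hw,-hy),(-hw,-hy)]): pts.append(p);L.append((xc+l[0],l[1]))
add([(38,52),(748,50),(725,393),(59,395)],0,85,41)
add([(137,106),(155,106),(163,344),(147,344)],-60,2.5,29)
add([(254,106),(284,106),(289,342),(260,342)],-30,4,29)
add([(372,104),(413,104),(413,342),(372,342)],0,5.5,29)
add([(490,104),(544,104),(538,342),(486,342)],30,7,29)
add([(608,104),(674,104),(661,342),(598,342)],60,8.5,29)
uv=(np.array(pts)+.5)/4-.5+[160,50]; L=np.array(L)/1000
def r(q):
    cs,s=np.cos(q[2]),np.sin(q[2]); xy=L@np.array([[cs,s],[-s,cs]])+q[:2]
    return (proj(c,np.c_[xy,np.full(len(L),q[3])])-uv).ravel()
s=least_squares(r,[.54,.113,.09,.05]); print(s.x,np.degrees(s.x[2])); print(np.round(s.fun.reshape(-1,2),1).tolist())
E
python3 f3.py
```

```text
[0.54216922 0.11356059 0.09759502 0.04850307] 5.591782467111156
[[0.5, 0.4], [-0.6, 0.3], [-0.5, -0.5], [0.7, -0.4], [-0.4, -0.4], [0.2, -0.5], [0.8, 0.4], [-0.1, 0.4], [-0.3, -0.7], [0.4, -0.8], [0.3, 0.7], [-0.3, 0.7], [-0.4, -0.4], [0.7, -0.4], [0.4, 0.5], [-0.2, 0.6], [-0.4, -0.5], [0.5, -0.4], [0.1, 0.4], [-0.6, 0.5], [-0.6, -0.4], [0.3, -0.3], [0.3, 0.4], [-0.6, 0.4]]
```

Run:
```python
from rig import arm
from h import *
arm.move_to([.5475,-.235,.2],R(-2.6)); 
c=arm.get_calibration("wrist"); im=arm.snapshot("wrist"); cv2.imwrite("pics/w2.png",im[:,:,::-1])
np.save("w2cal.npy",c,allow_pickle=True)
print(arm.current_t(),arm.current_ee_pos())
u=proj(c,[.5475,-.163,.13])[0];print(u)
u0=max(0,int(u[0])-80);v0=max(0,int(u[1])-80);print(u0,v0)
cv2.imwrite("pics/w2c.png",cv2.resize(im[v0:v0+140,u0:u0+160,::-1],None,fx=4,fy=4,interpolation=cv2.INTER_CUBIC))
```

```text
3.775 [ 0.5476221  -0.23358944  0.19988256]
[245.27934987 118.21864684]
165 38
```

View pics/w2c.png

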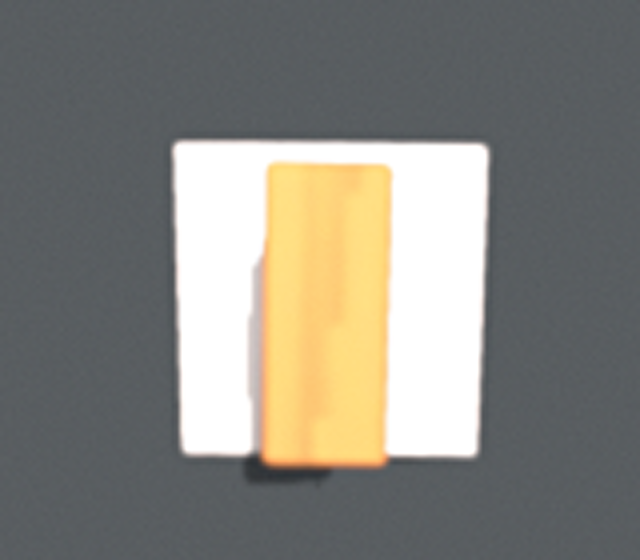

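Run:
```python
from h import *
c=np.load("w2cal.npy",allow_pickle=True).item()
f=lambda p:(np.array(p)+.5)/4-.5+[165,38]
P=[onz(c,f(p),.13) for p in [(267,165),(391,165),(386,464),(262,464)]];print(np.round(P,4),np.mean(P,0))
P=[onz(c,f(p),.03) for p in [(173,142),(489,145),(478,457),(181,457)]];print(np.round(P,4),np.mean(P,0))
```

```text
[[ 0.5382 -0.1328  0.13  ]
 [ 0.5621 -0.1339  0.13  ]
 [ 0.5591 -0.1918  0.13  ]
 [ 0.5337 -0.1907  0.13  ]] [ 0.54828646 -0.1623028   0.13      ]
[[ 0.5073 -0.1154  0.03  ]
 [ 0.5933 -0.12    0.03  ]
 [ 0.5889 -0.2054  0.03  ]
 [ 0.5028 -0.2015  0.03  ]] [ 0.54808006 -0.16057795  0.03      ]
```

Wrist view puts the thermometer top at (0.548, -0.1625), yaw about -3°, with a measured top of about 25x58 mm. That agrees with the earlier fit, so I'll grasp and lift.

Run:
```python
from rig import arm
from h import *
q=R(-3.2)
arm.move_to([.548,-.1625,.16],q)
arm.move_l([.548,-.1625,.091],feed=.12)
arm.grip(0.015); print("w",arm.current_width(),arm.current_force(),arm.current_t(),arm.current_ee_pos())
arm.move_l([.548,-.1625,.115],feed=.08)
arm.move_l([.548,-.1625,.165],feed=.15)
arm.sleep(.1);print("w",arm.current_width(),arm.current_force(),arm.current_t(),arm.current_ee_pos())
im=arm.snapshot("scene"); cv2.imwrite("pics/s2.png",im[:,:,::-1])
cv2.imwrite("pics/s2c.png",cv2.resize(im[120:270,200:350,::-1],None,fx=4,fy=4,interpolation=cv2.INTER_CUBIC))
```

```text
w 0.026222542622925785 [0.16628088 0.02207058 0.05966181] 5.9333 [ 0.54799568 -0.16250806  0.09097541]
w 0.025828582146990117 [-0.46324971 -0.80784399 -2.41822828] 6.9667 [ 0.54728786 -0.16223928  0.16369896]
```

View pics/s2c.png

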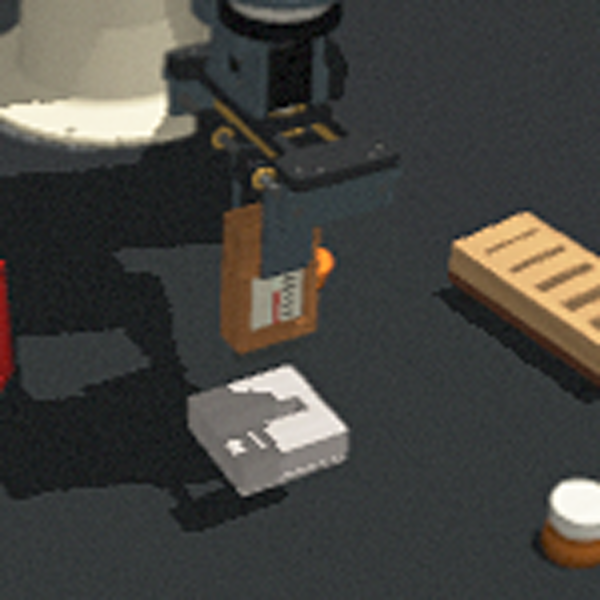

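Run:
```python
import cv2,numpy as np
im=cv2.imread("pics/s2.png")[190:225,245:290].astype(float)
im=np.clip(255*(im/255)**.45,0,255).astype(np.uint8)
cv2.imwrite("pics/s2d.png",cv2.resize(im,None,fx=14,fy=14,interpolation=cv2.INTER_CUBIC))
```

```text
(no output)
```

View pics/s2d.png

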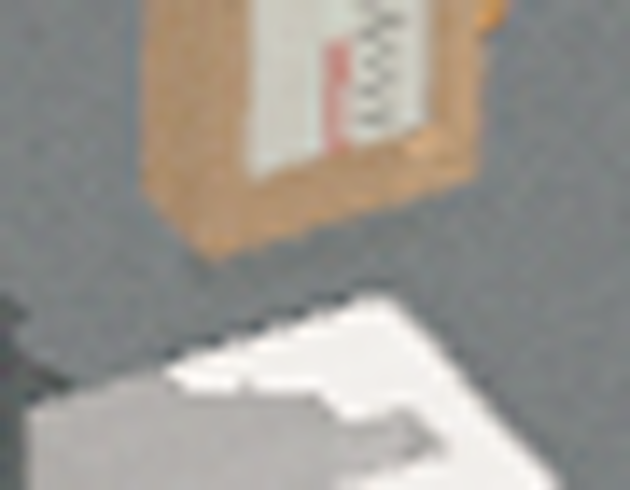

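Grasp is good: width 26 mm and about 1.6 N of load. The tab itself can't be made out in the picture. I'll go over the land between slots 1 and 2, make light contact and test the force.

```bash
cat >> h.py <<'E'
YAW=5.55; C=np.array([.5420,.1133])
a_=np.radians(YAW); EX=np.array([np.cos(a_),np.sin(a_)]); EY=np.array([-EX[1],EX[0]])
def rp(x,y=0,z=.15):
    return np.r_[C+EX*x/1000+EY*y/1000,z]
def loc(p):
    d=np.array(p[:2])-C; return np.array([d@EX,d@EY])*1000
E
python3 - <<'E'
from rig import arm
from h import *
q=R(YAW)
arm.move_to(rp(-46,0,.165),q)
arm.move_l(rp(-46,0,.136),feed=.1); arm.sleep(.3)
F=[];
for i in range(5): F.append(arm.current_force()); arm.sleep(.02)
F0=np.mean(F,0); print("base",F0,np.std(F,0),arm.current_t(),arm.current_ee_pos(),loc(arm.current_ee_pos()))
np.save("F0.npy",F0)
z=.136
while z>.122:
    z-=.0005; arm.move_l(rp(-46,0,z),feed=.02); f=arm.current_force()-F0; print(round(z,4),np.round(f,2),round(arm.current_ee_pos()[2],4))
    if f[2]>2.5: break
arm.sleep(.15); print(arm.current_force()-F0,arm.current_torque(),arm.current_t(),arm.current_ee_pos())
E
```

```text
base [ 0.05410588  0.0949547  -1.59803593] [0.80043701 0.47375243 0.24234052] 8.9083 [0.49636447 0.10887521 0.13628613] [-4.58495348e+01  9.56169223e-03]
0.1355 [0.23 0.43 0.05] 0.1355
0.135 [-0.19 -0.16  0.8 ] 0.1349
0.1345 [-0.7  -0.1   0.47] 0.1345
0.134 [ 0.05 -0.21  0.05] 0.134
0.1335 [-0.13  0.08  0.45] 0.1334
0.133 [ 0.32  0.   -0.57] 0.133
0.1325 [-0.07  0.37  0.06] 0.1325
0.132 [-0.17 -0.12 -0.37] 0.132
0.1315 [ 0.13  0.13 -0.19] 0.1315
0.131 [-0.73  0.2  -0.36] 0.131
0.1305 [-0.08 -0.38 -0.16] 0.1305
0.13 [-0.04 -0.11  0.09] 0.13
0.1295 [-0.29 -1.28 -0.23] 0.1295
0.129 [-0.01 -0.67  0.35] 0.129
0.1285 [-0.18 -0.5   2.51] 0.1285
[-0.64975728 -0.02641487  2.41102636] [-0.03087012 -0.01980388 -0.00304798] 12.8083 [0.49619137 0.1088419  0.12853746]
```

```bash
cat > slide.py <<'E'
import sys
from rig import arm
from h import *
x0,x1,z=float(sys.argv[1]),float(sys.argv[2]),float(sys.argv[3])
F0=np.load("F0.npy")
def rd(n=2):
    f=np.mean([arm.current_force() for _ in range(n)],0)-F0; return np.array([f[:2]@EX,f[:2]@EY,f[2]])
arm.move_l(rp(x0,0,z),feed=.03); print("start",rd(),loc(arm.current_ee_pos()))
x=x0;low=0
while x<x1:
    x+=.6; arm.move_l(rp(x,0,z),feed=.01); f=rd(); print(round(x,1),np.round(f,2),np.round(loc(arm.current_ee_pos()),2))
    low=low+1 if f[2]<1.3 else 0
    if low>=2 or abs(f[0])>6: print("EVENT");break
print(arm.current_t(),arm.current_ee_pos())
E
python3 slide.py -35 -25 .1278
```

```text
start [ 1.35441418 -0.24657073  4.15921099] [-3.42678694e+01 -5.45348624e-03]
-34.4 [ 2.08 -0.32  2.61] [-3.428e+01  2.000e-02]
-33.8 [-0.32 -1.05  3.85] [-3.411e+01 -2.000e-02]
-33.2 [-1.65 -0.25  3.47] [-3.345e+01  1.000e-02]
-32.6 [-2.34 -0.11  3.18] [-3.264e+01  1.000e-02]
-32.0 [-1.95  0.22  3.84] [-31.93   0.  ]
-31.4 [-1.43 -1.14  3.84] [-3.135e+01 -1.000e-02]
-30.8 [-1.75 -0.61  3.6 ] [-3.073e+01 -1.000e-02]
-30.2 [-2.1   0.3   3.11] [-3.012e+01 -1.000e-02]
-29.6 [-1.3   0.08  3.19] [-2.953e+01 -1.000e-02]
-29.0 [-0.89  0.2   2.91] [-2.89e+01 -1.00e-02]
-28.4 [-2.24  0.93  2.73] [-28.27  -0.  ]
-27.8 [-1.32  0.65  3.58] [-2.771e+01  1.000e-02]
-27.2 [-1.67  0.63  3.48] [-27.11  -0.  ]
-26.6 [-0.95 -0.09  3.39] [-26.52  -0.  ]
-26.0 [-1.19  0.02  3.72] [-2.595e+01 -1.000e-02]
-25.4 [-2.   -0.12  4.13] [-25.33   0.  ]
-24.8 [-1.03 -0.14  4.21] [-24.73  -0.  ]
17.575 [0.51738852 0.11090462 0.12779961]
```

No drop at slot 2 (8 mm); contact held at about 3–4 N throughout. On to slot 3. The press is under 2 mm, so any entry stays shallow and I can check the play.

```bash
python3 slide.py -5 5.5 .1278
```

```text
start [ 1.69710401 -0.16011835  3.08605008] [-4.44138761 -0.0393143 ]
-4.4 [0.35 0.13 3.49] [-4.37  0.  ]
-3.8 [-1.58 -0.01  4.16] [-4.09  0.02]
-3.2 [-2.29 -0.64  3.39] [-3.4   0.01]
-2.6 [-3.09  0.13  4.47] [-2.61  0.02]
-2.0 [ 0.17  0.23 -0.11] [-1.69 -0.02]
-1.4 [ 1.22 -0.46 -0.39] [-1.26 -0.02]
EVENT
19.8833 [0.54074493 0.11315627 0.12776285]
```

Dropped at x≈-2 (vertical force to about 0). Measuring lateral play here tells me whether this is the 9.5 mm tab (play 1.5) or a 6.5 mm one that missed slot 2 (play 4.5).

```bash
cat > play.py <<'E'
from rig import arm
from h import *
F0=np.load("F0.npy"); z=.1276
def rd(n=3):
    F=[]
    for _ in range(n): F.append(arm.current_force()); arm.sleep(.01)
    f=np.mean(F,0)-F0; return np.array([f[:2]@EX,f[:2]@EY,f[2]])
x=-1.4
while x<3.2:
    x+=.4; arm.move_l(rp(x,0,z),feed=.01); f=rd(); print(round(x,1),np.round(f,2),np.round(loc(arm.current_ee_pos()),2))
    if f[0]<-4 : print("WALL"); break
print(arm.current_t())
E
python3 play.py
```

```text
-1.0 [ 0.08  0.24 -0.73] [-0.98 -0.  ]
-0.6 [-0.08 -0.1   0.26] [-0.6  0. ]
-0.2 [-0.19 -0.26 -0.55] [-0.22  0.02]
0.2 [-2.58 -0.36  0.96] [-0.1  -0.02]
0.6 [-4.65  0.19  0.98] [ 0.04 -0.01]
WALL
21.2583
```

```bash
cat > play2.py <<'E'
from rig import arm
from h import *
F0=np.load("F0.npy"); z=.1276
def rd(n=3):
    F=[]
    for _ in range(n): F.append(arm.current_force()); arm.sleep(.01)
    f=np.mean(F,0)-F0; return np.array([f[:2]@EX,f[:2]@EY,f[2]])
x=-.4; arm.move_l(rp(x,0,z),feed=.01)
while x>-4:
    x-=.4; arm.move_l(rp(x,0,z),feed=.01); f=rd(); print(round(x,1),np.round(f,2),np.round(loc(arm.current_ee_pos()),2))
    if f[0]>3.5 : print("WALL"); break
print(arm.current_t())
E
python3 play2.py
```

```text
-0.8 [-0.3   0.23 -0.17] [-0.35 -0.01]
-1.2 [-0.04  0.13 -0.32] [-1.12  0.02]
-1.6 [ 0.09 -0.56  0.24] [-1.61 -0.01]
-2.0 [ 0.75 -0.46 -0.66] [-1.8  -0.01]
-2.4 [ 3.83  0.11 -2.12] [-1.93  0.  ]
WALL
22.8833
```

Walls at about -1.8 and -0.1 mm give a play of about 1.6 mm. So this is the 9.5 mm tab in the 11 mm slot, centred at about -0.9 in my rack frame. Inserting under force watch.

```bash
cat > ins.py <<'E'
from rig import arm
from h import *
F0=np.load("F0.npy")
def rd(n=3):
    F=[]
    for _ in range(n): F.append(arm.current_force()); arm.sleep(.01)
    f=np.mean(F,0)-F0; return np.array([f[:2]@EX,f[:2]@EY,f[2]])
x=-.92; z=.1276; arm.move_l(rp(x,0,z),feed=.01); print(rd())
while z>.1095:
    z-=.0015 if z>.1135 else .0006
    arm.move_l(rp(x,0,z),feed=.03); f=rd(); print(round(z,4),np.round(f,2),np.round(arm.current_ee_pos()[2],4))
    if f[2]>5 or max(abs(f[:2]))>6: print("STOP");break
print(arm.current_t(),arm.current_torque())
E
python3 ins.py
```

```text
[ 0.0489125   0.28472691 -0.33435737]
0.1261 [ 0.13  0.11 -0.53] 0.126
0.1246 [ 0.1  -0.32 -0.11] 0.1245
0.1231 [0.28 0.13 0.49] 0.123
0.1216 [ 0.17 -0.19  0.48] 0.1215
0.1201 [-0.24  0.05  0.13] 0.12
0.1186 [ 0.06 -0.11  0.02] 0.1185
0.1171 [-0.06  0.08 -0.21] 0.117
0.1156 [-0.05  0.01 -0.07] 0.1155
0.1141 [-0.28 -0.06 -0.4 ] 0.114
0.1126 [-0.42  0.17 -0.74] 0.1125
0.112 [-0.17 -0.22 -0.35] 0.112
0.1114 [-0.19 -0.33 -0.42] 0.1114
0.1108 [0.02 0.01 1.11] 0.1109
0.1102 [-0.74  0.12  2.71] 0.1103
0.1096 [-0.37 -0.25  4.13] 0.1097
0.109 [-0.4   0.61  5.88] 0.109
STOP
27.6083 [ 0.00758481 -0.03581412  0.01347424]
```

The body seated at z≈0.1113, as predicted (18 mm below first contact), and the rack was pressed only about 2.3 mm. Easing off, releasing and checking.

Run:
```python
from rig import arm
from h import *
arm.move_l(rp(-.92,0,.1110),feed=.02)
arm.grip(.07); print(arm.current_width())
arm.move_l(rp(-.92,0,.17),feed=.1)
arm.move_l(rp(-.92,-85,.2),feed=.15); arm.sleep(.3)
c=arm.get_calibration("wrist"); im=arm.snapshot("wrist")
np.save("w3cal.npy",c,allow_pickle=True)
cv2.imwrite("pics/w3.png",im[:,:,::-1])
s=arm.snapshot("scene"); cv2.imwrite("pics/s3.png",s[:,:,::-1])
cv2.imwrite("pics/s3c.png",cv2.resize(s[120:270,240:400,::-1],None,fx=4.5,fy=4,interpolation=cv2.INTER_CUBIC))
Cc=C+EX*-.0009
for z in (.135,.133,.129): print(z,proj(c,np.r_[Cc,z]))
print(arm.current_t(),arm.current_force())
```

```text
0.0700025307751188
0.135 [[249.23748711 100.00188561]]
0.133 [[249.24691241 100.09028532]]
0.129 [[249.26528896 100.26264132]]
30.5583 [ 0.48899677  0.04041383 -0.48116553]
```

View pics/w3.png

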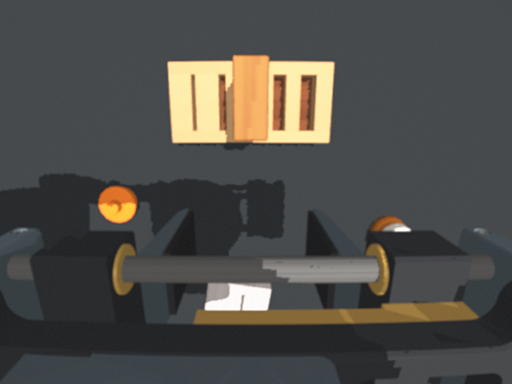

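View pics/s3c.png

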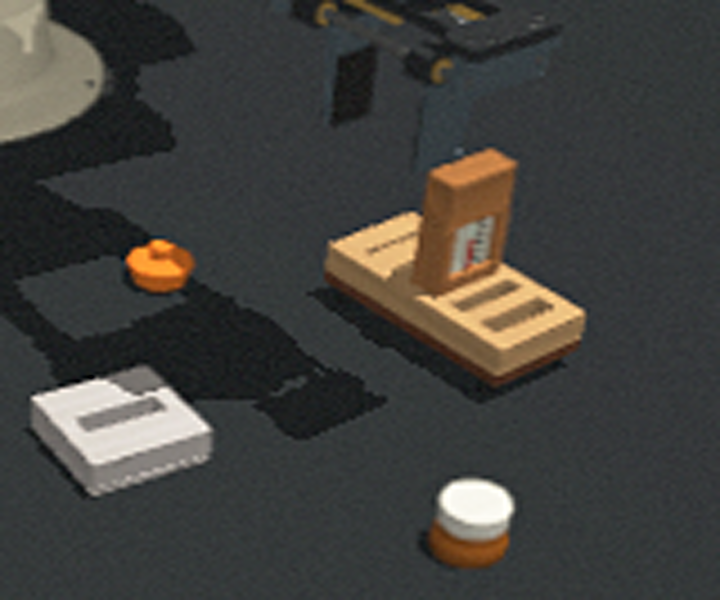

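The body sits flat over slot 3: slots 1 and 2 show to its left and slots 4 and 5 to its right at (279,102) and (308,102). Its top centre is at about (250,98) against roughly (249,100) predicted, so it is within about 2 mm. The stopper, jar and holder are where they were, and the gripper is clear.

Run:
```python
from rig import arm
arm.sign_off(); print(arm.current_t())
```

```text
the job is handed in; nothing more can be done
the job is handed in; nothing more can be done
```

The thermometer nearest the rack now stands fully down in the 11 mm slot (the middle one). I let go and handed the job in at about 30.6 s of the 64 s allowed.

- **Finding the slot:** I started on the wood between the 5 and 8 mm slots and slid along with about 4 N. I did not try the 5 mm slot, since every tab is at least 6 mm thick. The tab passed over the 8 mm slot without entering and dropped into the 11 mm slot. The play there measured about 1.6 mm, which fits a tab of about 9.5 mm.
- **Pushing down:** It went in without resistance, and the body met the rack 18 mm below first contact, as expected. The hardest push was about 6 N, sinking the rack about 2.3 mm of the 8 mm allowed.
- **Last pictures:** The body is upright and flat over the middle slot, within about 2 mm of where I predicted. The stopper, jar and empty holder look unmoved, and the gripper was clear before I handed in.
- **Checks that fell short:**
  - I could not see the tab in the picture to confirm its thickness, so that rests on touch alone.
  - The slot centre I felt was 0.9 mm off the camera estimate, which is within calibration.
  - I did not picture the other two thermometers again at the end. On the way in, the arm passed over that part of the table, planned to stay well above their tops.

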